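Check the spring hasps of three slide boxes

TASK

Push down the spring hasp of each of the three slide boxes until it clicks shut, never pushing harder than about 12 N, not even after the click. One hasp is out of limits: when you feel that it still does not give way at about 12 N, let it spring back open instead of forcing it, and then stand the steel hold marker upright on the lid of that box, behind the hasp. Leave the bottle, coverslip box and memory stick where they are.

Things in the scene. Friction and masses are not known exactly. Their poses are not given: they have to be found in the camera images.
- box_a: grey slide box, 87 x 92 x 32 mm, fixed to the desk; origin at the centre of its underside, x runs from its front (hasp side) to its back. The hinge of hasp_a lies 4 mm in front of the box's centre, 48 mm above the desk, in a steel bracket 40 mm wide that ends 4 mm behind the centre, 52 mm above the desk. The three boxes look alike and stand in any order; one hasp is too stiff
- hasp_a (a joint): spring hasp of box_a, a flat steel lever 24 mm wide hinged on the lid and pointing to the box's front; 0 = open (front end tilted up 0.155 rad), 0.31 rad = clicked shut on a hard stop (tilted down 0.155 rad). Past about 0.18 rad the bolt throws it down to about 0.29, away from what pushes it, and keeps it there; let go earlier, it springs back to 0
- hasp_a_ridge (a point): top middle of the raised cross ridge of hasp_a, the place to push straight down: a steel rod 8 mm thick, 26 mm long along the box's y axis, 30 mm in front of the hinge, about 54 mm above the desk when open; goes some 9 mm down over the full travel. Stiff resistance begins after some 0.6 mm; on a good hasp it peaks at 5 to 9 N after 2 mm, then falls off; the stiff one climbs some 18 N per mm
- box_a_lid (a point): centre of the free part of the lid of box_a behind the hasp, on the lid surface (32 mm above the desk), 23 mm behind the box's centre; its x and y axes are those of the box; the free part is about 38 mm deep (box x) and 85 mm wide (box y)
- box_a_housing (a point): middle of the top of the black bolt housing at the front wall of box_a, 20 mm (box x) by 34 mm, 48 mm high, 77 mm in front of the box's centre; the roller at the front end of the hasp snaps down past the sprung bolt that looks out of it
- box_b: grey slide box, 87 x 92 x 32 mm, fixed to the desk; origin at the centre of its underside, x runs from its front (hasp side) to its back. The hinge of hasp_b lies 4 mm in front of the box's centre, 48 mm above the desk, in a steel bracket 40 mm wide that ends 4 mm behind the centre, 52 mm above the desk. The three boxes look alike and stand in any order; one hasp is too stiff
- hasp_b (a joint): spring hasp of box_b, a flat steel lever 24 mm wide hinged on the lid and pointing to the box's front; 0 = open (front end tilted up 0.155 rad), 0.31 rad = clicked shut on a hard stop (tilted down 0.155 rad). Past about 0.18 rad the bolt throws it down to about 0.29, away from what pushes it, and keeps it there; let go earlier, it springs back to 0
- hasp_b_ridge (a point): top middle of the raised cross ridge of hasp_b, the place to push straight down: a steel rod 8 mm thick, 26 mm long along the box's y axis, 30 mm in front of the hinge, about 54 mm above the desk when open; goes some 9 mm down over the full travel. Stiff resistance begins after some 0.6 mm; on a good hasp it peaks at 5 to 9 N after 2 mm, then falls off; the stiff one climbs some 18 N per mm
- box_b_lid (a point): centre of the free part of the lid of box_b behind the hasp, on the lid surface (32 mm above the desk), 23 mm behind the box's centre; its x and y axes are those of the box; the free part is about 38 mm deep (box x) and 85 mm wide (box y)
- box_b_housing (a point): middle of the top of the black bolt housing at the front wall of box_b, 20 mm (box x) by 34 mm, 48 mm high, 77 mm in front of the box's centre; the roller at the front end of the hasp snaps down past the sprung bolt that looks out of it
- box_c: grey slide box, 87 x 92 x 32 mm, fixed to the desk; origin at the centre of its underside, x runs from its front (hasp side) to its back. The hinge of hasp_c lies 4 mm in front of the box's centre, 48 mm above the desk, in a steel bracket 40 mm wide that ends 4 mm behind the centre, 52 mm above the desk. The three boxes look alike and stand in any order; one hasp is too stiff
- hasp_c (a joint): spring hasp of box_c, a flat steel lever 24 mm wide hinged on the lid and pointing to the box's front; 0 = open (front end tilted up 0.155 rad), 0.31 rad = clicked shut on a hard stop (tilted down 0.155 rad). Past about 0.18 rad the bolt throws it down to about 0.29, away from what pushes it, and keeps it there; let go earlier, it springs back to 0
- hasp_c_ridge (a point): top middle of the raised cross ridge of hasp_c, the place to push straight down: a steel rod 8 mm thick, 26 mm long along the box's y axis, 30 mm in front of the hinge, about 54 mm above the desk when open; goes some 9 mm down over the full travel. Stiff resistance begins after some 0.6 mm; on a good hasp it peaks at 5 to 9 N after 2 mm, then falls off; the stiff one climbs some 18 N per mm
- box_c_lid (a point): centre of the free part of the lid of box_c behind the hasp, on the lid surface (32 mm above the desk), 23 mm behind the box's centre; its x and y axes are those of the box; the free part is about 38 mm deep (box x) and 85 mm wide (box y)
- box_c_housing (a point): middle of the top of the black bolt housing at the front wall of box_c, 20 mm (box x) by 34 mm, 48 mm high, 77 mm in front of the box's centre; the roller at the front end of the hasp snaps down past the sprung bolt that looks out of it
- marker_center (a point): centre, half-way up, of the loose steel hold marker, a turned pawn-like weight 36 mm tall, 60 g: foot 28 mm across and 8 mm high, thin neck, round grip knob 18 mm across from 23 to 36 mm above its underside; stands upright on the desk in front of the boxes; its z axis is the marker's upright axis
- marker: the same marker; origin at the centre of its underside
- oil_bottle: small amber dropper bottle, 29 mm across, 75 mm tall, loose; a bystander; origin at the centre of its underside
- coverslip_box: small cardboard coverslip box 32 x 32 x 25 mm, loose; a bystander; origin at the centre of its underside
- usb_stick: small blue memory stick 18 x 54 x 8 mm, lying loose; a bystander; origin at the centre of its underside
Things that resemble listed ones, but are neither listed nor needed, are in the scene too. Leave any green look-alike of the marker alone.

How it is judged (in metres and radians):
On the way, in this order (a step that is already met when the one before it is completed fails the run):
1. a hasp has been tried with at least 9.5 N without giving way (((contact force between any of the fingers, marker, the arm and hasp_a above 9.5 N and value of joint hasp_a below 0.13 rad) or (contact force between any of the fingers, marker, the arm and hasp_b above 9.5 N and value of joint hasp_b below 0.13 rad) or (contact force between any of the fingers, marker, the arm and hasp_c above 9.5 N and value of joint hasp_c below 0.13 rad))), for 0.03 s.
2. the marker stands on the lid of a box whose hasp is open (((x of marker in the frame of box_a between 0.008 and 0.042 m and y of marker in the frame of box_a between -0.045 and 0.045 m and z of marker in the frame of box_a between 0.028 and 0.037 m and angle between marker_center's own z axis and vertical below 0.12 rad and linear speed of marker below 0.02 m/s and value of joint hasp_a below 0.13 rad) or (x of marker in the frame of box_b between 0.008 and 0.042 m and y of marker in the frame of box_b between -0.045 and 0.045 m and z of marker in the frame of box_b between 0.028 and 0.037 m and angle between marker_center's own z axis and vertical below 0.12 rad and linear speed of marker below 0.02 m/s and value of joint hasp_b below 0.13 rad) or (x of marker in the frame of box_c between 0.008 and 0.042 m and y of marker in the frame of box_c between -0.045 and 0.045 m and z of marker in the frame of box_c between 0.028 and 0.037 m and angle between marker_center's own z axis and vertical below 0.12 rad and linear speed of marker below 0.02 m/s and value of joint hasp_c below 0.13 rad))), for 0.2 s.
At the end, for the whole second after the job is handed in: The two good hasps are clicked shut (over 0.27 rad), the over-limit hasp is open again (under 0.06 rad), and the marker stands released and at rest, upright within 0.12 rad, on the lid of that box behind its hasp (its centre 8 to 42 mm behind the box's centre and within 45 mm to either side) (((x of marker in the frame of box_a between 0.008 and 0.042 m and y of marker in the frame of box_a between -0.045 and 0.045 m and z of marker in the frame of box_a between 0.028 and 0.037 m and angle between marker_center's own z axis and vertical below 0.12 rad and linear speed of marker below 0.02 m/s and value of joint hasp_a below 0.06 rad and value of joint each of hasp_b, hasp_c above 0.27 rad) or (x of marker in the frame of box_b between 0.008 and 0.042 m and y of marker in the frame of box_b between -0.045 and 0.045 m and z of marker in the frame of box_b between 0.028 and 0.037 m and angle between marker_center's own z axis and vertical below 0.12 rad and linear speed of marker below 0.02 m/s and value of joint each of hasp_a, hasp_c above 0.27 rad and value of joint hasp_b below 0.06 rad) or (x of marker in the frame of box_c between 0.008 and 0.042 m and y of marker in the frame of box_c between -0.045 and 0.045 m and z of marker in the frame of box_c between 0.028 and 0.037 m and angle between marker_center's own z axis and vertical below 0.12 rad and linear speed of marker below 0.02 m/s and value of joint each of hasp_a, hasp_b above 0.27 rad and value of joint hasp_c below 0.06 rad))); the robot touches nothing.
It fails at once if hasp of box_a is pushed with more than 20 N (contact force between any of the fingers, marker, the arm and hasp_a above 20 N).
It fails at once if hasp of box_b is pushed with more than 20 N (contact force between any of the fingers, marker, the arm and hasp_b above 20 N).
It fails at once if hasp of box_c is pushed with more than 20 N (contact force between any of the fingers, marker, the arm and hasp_c above 20 N).
It fails at once if a bystander is moved by more than 15 mm (distance of any of oil_bottle, coverslip_box, usb_stick from where it was at the start of the episode above 0.015 m).
It also fails if it takes over 72 s, if anything falls off the work surface, if the arm or the gripper's body presses on something with over 40 N, if the wrist force passes 120 N, or if a joint passes its speed limit or range.

ROBOT

A 7-joint arm with a two-finger parallel gripper is mounted at the origin on a cart in front of the work surface, level with it; the furniture and walls round the work are solid. World frame = base frame: x ahead of the robot, y to its left, z up, the work surface at z = 0. Lengths are in m, angles in degrees, forces in N, time in s.
With the tool pointing down it reaches from about 0.4 to 0.85 m from the base axis. Payload 4.4 kg.
Tool frame: the origin (TCP) lies between the finger pads; the fingertips stand 14 mm ahead of it and the grasp point (between the pads) lies 5 mm behind it; z points along the fingers, y is the line along which they close (so a half turn about z gives the same grasp; the last joint's range is limited). The gripper opens to 94 mm and grips with 3 to 60 N. Pads are 16 mm wide; open, the fingers measure 119 mm over their backs; the gripper's body (75 mm by 177 mm) begins 78 mm behind the grasp point.
Start: joints at [-74.645, 36.005, 2.206, 86.941, -1.547, 57.084, -1.146], TCP at [0.213, 0.614, 0.219] pointing down, gripper open.
Joint ranges: [-175.42, 175.42], [-21.48, 121.26], [-71.46, 75.88], [10.55, 141.38], [-63.04, 243.04], [13.31, 113.54], [-168.57, 168.57]. Speed limits (degrees/s): [147.25, 147.25, 180, 180, 180, 180, 180].

INTERFACE

Orientations are given as a 3x3 rotation matrix whose columns are the frame's x, y, z axes.
In Python, from bench import robot, viewer gives the robot as it stands.
- The arm moves only by the shell command python3 -m jog 'ROWS' [OPENING] [FORCE]. ROWS is JSON, a list of rows, each a list of 4 numbers: the shift along the tool's x, y, z scaled (see below), then the turn about the tool's z scaled (see below). A call has 1 to 8 rows; each row is the pose to reach, as a shift and turn from the pose commanded when the call began, along the tool's axes at that moment; what a row does not reach only later rows make up. The controller multiplies each number of a shift by 0.08 m and each number of a turn by 0.5 rad. A row lasts 1/8 s, in which the tool goes at most 62.5 mm and 10.7 degrees, less where a joint would pass 70% of its speed; a pose out of reach is approached as far as the arm can. A call with a number of a shift or a turn outside -1 to 1 is refused whole. A call with a gripper value outside its range is refused whole. OPENING is the opening, from 0 (shut) to 1 (fully open), set as the call begins (- or left out, the last holds). The fingers move at their own pace and stop on an object; FORCE is the grip in N (left out, the last holds). Time passes only in rows, so rows that repeat a pose let the fingers close. It gives the time, the measured TCP pose, the force, the opening and the grip force at its end, in the units of the state.
- robot.state(): the state, without advancing time (a new reading comes with each control period).
- viewer.grab_frame(name): name is "scene" or "top"; returns a dict with "img" (400x640x3 uint8, red, green, blue), "K" (3x3 intrinsics, pixels), "R" (3x3) and "t" (3): a world point X has camera coordinates R X + t. Camera axes: x right, y down, z forward; pixel columns grow to the right and rows downward; lengths in m; the calibration is good to about 2 mm. A picture is of the moment at which its call begins. There is no depth.
- robot.job_done(): hands the job in; it is judged then, once.
The state is a dict: "time": time; "q": joint angles; "joint_vel": joint speeds; "tau": joint torques, N m; "ee_pos": TCP position; "tcp_rot": TCP orientation; "ft_force": force on the tool from outside, world axes, zero at the start; "wrist_torque": the same for the moment, N m; "opening": opening from 0.0 (shut) to 1.0 (fully open); "grasp_force": force on a finger pad.
Only numpy, scipy, OpenCV 4.12 (cv2) and the standard library are available. Lean on these libraries where they do the work, as an engineer would, in place of code of your own. Each camera call takes 0.05 s, during which the arm holds its last target. There are 200 camera calls.

## Working session

There is one attempt and no reset: what is moved stays moved. The work goes in short steps, Python scripts to look and compute and a shell command to move; the robot and the scene stay as the last step left them, time stands still between calls to the robot, and variables do not carry over. Pictures are saved under pics/ and viewed, at most 10 in all, crops included, and the job is handed in when it is done.

```bash
mkdir -p pics; python3 - <<'E'
from bench import robot, viewer
import cv2
for n in("top","scene"):
    f=viewer.grab_frame(n); cv2.imwrite(f"pics/{n}0.png",f["img"][:,:,::-1]); print(n,f["K"],f["R"],f["t"])
s=robot.state(); print(s)
E
```

```text
top [[478.25167464   0.         322.77127962]
 [  0.         478.25167464 196.29674419]
 [  0.           0.           1.        ]] [[ 9.31370205e-04 -9.99785238e-01 -2.07028931e-02]
 [-9.87328895e-01  2.36586011e-03 -1.58669646e-01]
 [ 1.58684550e-01  2.05883448e-02 -9.87114651e-01]] [0.04399916 0.51946853 1.06455617]
scene [[478.08258788   0.         322.86034803]
 [  0.         478.08258788 197.52234621]
 [  0.           0.           1.        ]] [[-0.80999954 -0.58627955  0.01330585]
 [-0.37572175  0.5014062  -0.77937474]
 [ 0.45025984 -0.63629248 -0.62641677]] [0.40727177 0.21974693 0.77557232]
{'time': 0.1, 'q': array([-74.64737669,  36.05319165,   2.20506554,  86.98889285,
        -1.54782629,  57.08366353,  -1.14577913]), 'joint_vel': array([-0.03154349, -0.19922853,  0.1110854 , -0.20273437, -0.03321432,
       -0.03268879, -0.08230896]), 'tau': array([ 2.79691427e-03, -5.50798810e+01,  1.14723612e+00, -1.87118644e+01,
       -5.21956128e-02,  1.91389216e-02,  6.16438706e-05]), 'ee_pos': array([0.21273932, 0.6136032 , 0.21865929]), 'tcp_rot': array([[-9.44806803e-01,  3.27627580e-01, -5.22809859e-04],
       [ 3.27627996e-01,  9.44805462e-01, -1.59200499e-03],
       [-2.76311322e-05, -1.67542429e-03, -9.99998596e-01]]), 'ft_force': array([ 0.31126037, -0.76347044,  0.75288288]), 'wrist_torque': array([0.00266985, 0.01659541, 0.0094986 ]), 'grasp_force': 0.0, 'opening': 0.9965895193047363}
```

View pics/top0.png

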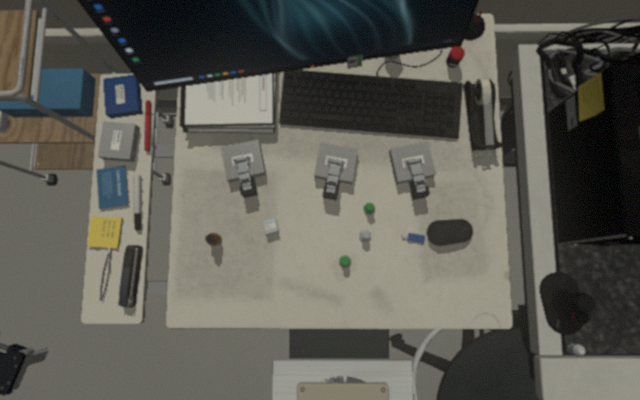

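View pics/scene0.png

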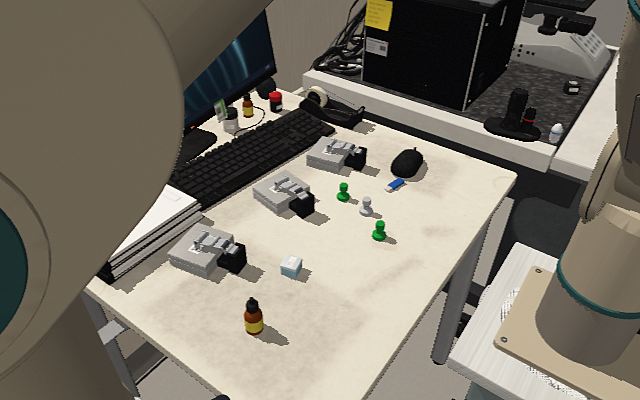

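The top view shows the boxes at about (243,165), (337,170) and (413,165), with their black housings below. Marker candidates are the steel-grey pawn at (365,236), the green pawns at (369,208) and (345,261), and the white coverslip box at (270,226). I choose the grey pawn at (365,236), and the crop will check it.

```bash
cat > h.py <<'E'
import numpy as np, cv2
from bench import robot, viewer
def cast(f,uv,z):
    d=f["R"].T@np.linalg.solve(f["K"],[uv[0],uv[1],1.]); c=-f["R"].T@f["t"]
    return (c+d*(z-c[2])/d[2])
def proj(f,X):
    p=f["K"]@(f["R"]@np.array(X)+f["t"]); return p[:2]/p[2]
E
python3 - <<'E'
from h import *
f=viewer.grab_frame("top"); im=f["img"]
cv2.imwrite("pics/crop1.png",cv2.resize(im[130:290,205:455,::-1],None,fx=3.2,fy=3.2,interpolation=cv2.INTER_CUBIC))
hsv=cv2.cvtColor(im,cv2.COLOR_RGB2HSV)
def blobs(m,lo,z,hi=9999):
    n,l,st,c=cv2.connectedComponentsWithStats(m.astype(np.uint8))
    for i in range(1,n):
        x,y=c[i]
        if lo<st[i,4]<hi and 200<x<460 and 135<y<290:
            pts=np.argwhere(l==i)[:,::-1].astype(np.float32)
            r=cv2.minAreaRect(pts); print(c[i].round(1),st[i,4],cast(f,c[i],z).round(4),np.round(r[0],1),np.round(r[1],1),round(r[2],1), cast(f,r[0],z).round(4))
print("black");blobs(hsv[...,2]<55,60,.048)
print("grey lid");g=(hsv[...,1]<25)&(hsv[...,2]>85)&(hsv[...,2]<175);blobs(g,30,.032)
for p in [(365,236),(243,155),(300,250),(243,175)]: print(p,hsv[p[1],p[0]])
E
```

```text
black
[249.6 189.7] 110 [0.5343 0.2128 0.048 ] [247.2 186.9] [17.5 14.9] 78.7 [0.5411 0.2186 0.048 ]
[416.7 191.5] 125 [ 0.5292 -0.1722  0.048 ] [418.8 188.3] [18.  15.7] 77.5 [ 0.5367 -0.1771  0.048 ]
[448.9 231.8] 880 [ 0.4365 -0.2418  0.048 ] [449.5 232.1] [23.2 43.3] 86.8 [ 0.4359 -0.2432  0.048 ]
grey lid
[242.5 159.6] 1371 [0.6097 0.2343 0.032 ] [242.9 161.1] [39.8 39.8] 78.7 [0.606  0.2333 0.032 ]
[412.8 161.8] 1368 [ 0.6028 -0.1679  0.032 ] [413.3 163.3] [39.8 39.6] 76.6 [ 0.5991 -0.1689  0.032 ]
[335.7 162.3] 1358 [0.6023 0.0133 0.032 ] [336.3 163.6] [40.5 38.3] 9.9 [0.599  0.0119 0.032 ]
[246.4 185.7] 61 [0.5469 0.2235 0.032 ] [246.3 185.7] [6.8 8.5] 76.0 [0.5468 0.2237 0.032 ]
[330.5 188.5] 64 [0.5396 0.0257 0.032 ] [330.5 188.5] [7. 9.] 90.0 [0.5395 0.0258 0.032 ]
[420.6 187.6] 61 [ 0.5411 -0.1843  0.032 ] [420.5 187.5] [7. 9.] 90.0 [ 0.5413 -0.1841  0.032 ]
[270.2 226. ] 225 [0.4516 0.1657 0.032 ] [270.1 226.1] [15.3 14.8] 76.0 [0.4515 0.1657 0.032 ]
[364.6 235.3] 116 [ 0.4299 -0.0525  0.032 ] [364.5 235.5] [11.3 11.3] 45.0 [ 0.4295 -0.0523  0.032 ]
[416.1 236.1] 46 [ 0.4282 -0.1704  0.032 ] [415.8 237.3] [19.   9.6] 11.3 [ 0.4254 -0.1698  0.032 ]
(365, 236) [ 36  10 129]
(243, 155) [ 27  18 157]
(300, 250) [ 24  31 158]
(243, 175) [ 36  10 132]
```

View pics/crop1.png

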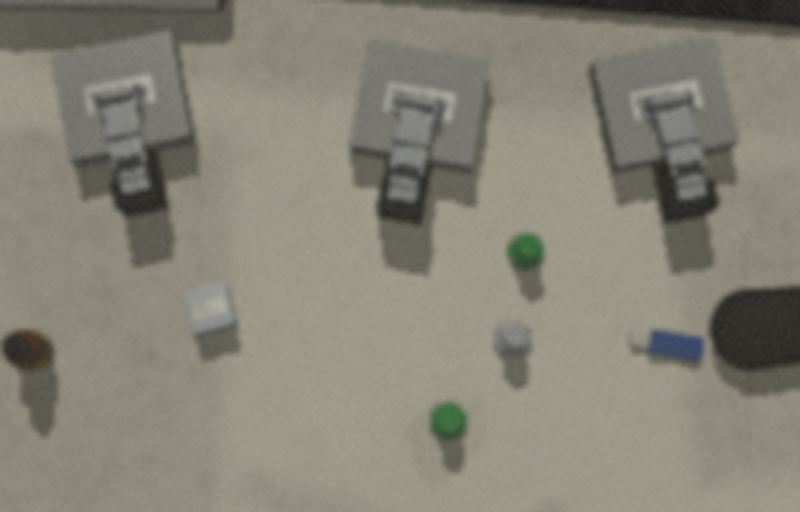

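The crop confirms it: the steel pawn is at crop (513,338), i.e. (365,236), clearly grey and not green. The ridges are near crop (127,143), (408,150) and (686,150). Next I compute the ridge positions two ways and the first move.

```bash
cat >> h.py <<'E'
B={"L":((.606,.2333),11.3),"M":((.599,.0119),-9.9),"R":((.599,-.169),13.4)}
def boxpt(k,dx,dy=0):
    (c,a)=B[k]; a=np.radians(a); return np.array([c[0]+dx*np.cos(a)-dy*np.sin(a),c[1]+dx*np.sin(a)+dy*np.cos(a)])
def go(p,ang=None):  # p: TCP target xyz, ang: world angle of tool x (deg)
    s=robot.state(); R=s["tcp_rot"]; d=R.T@(np.array(p)-s["ee_pos"])
    t=0
    if ang is not None:
        cur=np.degrees(np.arctan2(R[1,0],R[0,0])); t=-((ang-cur+180)%360-180)/np.degrees(.5)
    print("pos",s["ee_pos"].round(4),"need shift",(d/.08).round(3),"turn",round(t,3),"F",s["ft_force"].round(2))
E
python3 - <<'E'
from h import *
f=viewer.grab_frame("top")
for k,uv in dict(L=(244.7,174.7),M=(332.7,176.9),R=(419.4,176.9)).items():
    print(k,boxpt(k,-.034).round(4),cast(f,uv,.054).round(4), "roller",boxpt(k,-.064).round(4))
for k,uv in dict(L=(246.4,185.7),M=(330.5,188.5),R=(420.6,187.6)).items(): print(k,cast(f,uv,.055).round(4))
print(cast(f,(364.6,235.3),.028), cast(f,(369,208),.03),cast(f,(345,261),.03))
go([*boxpt("L",-.034),.2],191.3)
E
```

```text
L [0.5727 0.2266] [0.5686 0.224  0.054 ] roller [0.5432 0.2208]
M [0.5655 0.0177] [0.5627 0.0206 0.054 ] roller [0.536  0.0229]
R [ 0.5659 -0.1769] [ 0.5621 -0.1782  0.054 ] roller [ 0.5367 -0.1838]
L [0.5425 0.2192 0.055 ]
M [0.5355 0.0257 0.055 ]
R [ 0.537 -0.18   0.055]
[ 0.43030872 -0.0527588   0.028     ] [ 0.49360166 -0.06365995  0.03      ] [ 0.37142514 -0.0071134   0.03      ]
pos [0.2128 0.6138 0.2189] need shift [-5.835 -3.098  0.24 ] turn -1.062 F [-0.31 -0.01  0.51]
```

```bash
for i in 1; do python3 -m jog '[[-0.5,-0.27,0,0],[-1,-0.53,0,0]]' 0 10; done; python3 -m jog '[[-0.5,-0.27,0,0],[-1,-0.53,0,0]]'; python3 -m jog '[[-0.5,-0.27,0,0],[-1,-0.53,0,0]]'; python3 -m jog '[[-0.5,-0.27,0,0],[-1,-0.53,0,0]]';python3 -m jog '[[-0.5,-0.27,0,0],[-1,-0.53,0,0],[-1,-0.53,0,-0.35],[-1,-0.53,0,-0.7],[-1,-0.53,0,-1],[-1,-0.53,0,-1]]'; python3 - <<'E'
from h import *
go([.571,.2255,.100],191.3)
E
```

```text
time: 0.45
ee_pos: [0.2749, 0.5471, 0.2191]
tcp_rot: [[-0.945, 0.326, -0.0], [0.326, 0.945, -0.0], [-0.0, -0.0, -1.0]]
ft_force: [0.5, 0.7, 0.0]
opening: 0.823
grasp_force: 0.0
time: 0.7
ee_pos: [0.3372, 0.4804, 0.2194]
tcp_rot: [[-0.945, 0.328, -0.0], [0.328, 0.945, -0.0], [-0.0, -0.0, -1.0]]
ft_force: [0.9, 0.5, 0.4]
opening: 0.611
grasp_force: 0.0
time: 0.95
ee_pos: [0.3989, 0.4141, 0.2194]
tcp_rot: [[-0.945, 0.328, -0.0], [0.328, 0.945, -0.0], [0.0, -0.0, -1.0]]
ft_force: [0.0, 0.7, 0.1]
opening: 0.397
grasp_force: 0.0
time: 1.2
ee_pos: [0.4605, 0.3478, 0.2194]
tcp_rot: [[-0.945, 0.328, -0.0], [0.328, 0.945, 0.0], [0.0, -0.0, -1.0]]
ft_force: [0.9, 0.1, -0.1]
opening: 0.186
grasp_force: 0.0
time: 1.95
ee_pos: [0.5214, 0.2826, 0.2193]
tcp_rot: [[-0.987, -0.164, -0.001], [-0.164, 0.987, 0.0], [0.0, 0.0, -1.0]]
ft_force: [-0.4, -0.9, -0.2]
opening: 0.003
grasp_force: 0.0
pos [0.5214 0.2826 0.2193] need shift [-0.496 -0.806  1.491] turn -0.066 F [-0.39 -0.92 -0.21]
```

```bash
python3 -m jog '[[-0.25,-0.4,0.3,-0.06],[-0.5,-0.8,0.6,-0.06],[-0.5,-0.8,0.9,-0.06],[-0.5,-0.8,0.9,-0.06]]'; python3 -m jog '[[0,0,0.4,0],[0,0,0.6,0],[0,0,0.6,0],[0,0,0.6,0]]'; python3 - <<'E'
from h import *
go([.571,.2255,.070],191.3)
f=viewer.grab_frame("scene"); print(proj(f,[.571,.2255,.054]))
cv2.imwrite("pics/s1.png",cv2.resize(f["img"][190:310,140:300,::-1],None,fx=5,fy=5,interpolation=cv2.INTER_CUBIC))
E
```

```text
time: 2.45
ee_pos: [0.5701, 0.2255, 0.1457]
tcp_rot: [[-0.981, -0.192, -0.004], [-0.192, 0.981, -0.002], [0.004, -0.001, -1.0]]
ft_force: [-0.2, 0.4, -0.1]
opening: 0.009
grasp_force: 0.0
time: 2.95
ee_pos: [0.572, 0.2269, 0.1005]
tcp_rot: [[-0.981, -0.195, 0.001], [-0.195, 0.981, 0.001], [-0.002, 0.0, -1.0]]
ft_force: [0.0, 0.2, 1.0]
opening: 0.005
grasp_force: 0.0
pos [0.572  0.2269 0.1005] need shift [ 0.017 -0.014  0.382] turn -0.002 F [0.05 0.22 0.99]
[218.49472574 240.10725138]
```

View pics/s1.png

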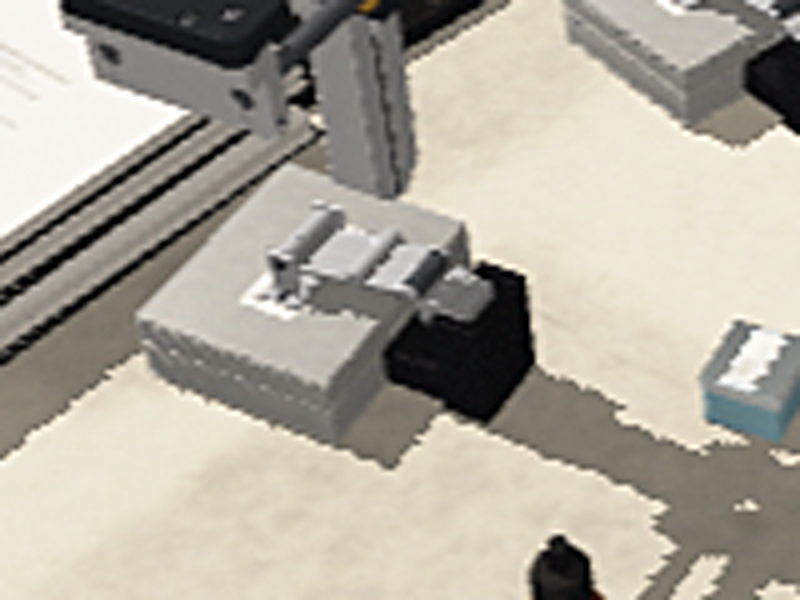

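Scene crop: the ridge of the left hasp is at crop (383,252), pixel (216.6,240.4), and the prediction was (218.5,240.1). The closed fingertips hang right above it. I descend to just above contact.

```bash
python3 -m jog '[[0,0,0.2,0],[0,0,0.33,0],[0,0,0.33,0],[0,0,0.33,0],[0,0,0.33,0]]'; python3 -m jog '[[0,0,0,0],[0,0,0.0125,0],[0,0,0.0125,0]]'
```

```text
time: 3.62
ee_pos: [0.5717, 0.2264, 0.0734]
tcp_rot: [[-0.981, -0.195, 0.001], [-0.195, 0.981, 0.0], [-0.001, 0.0, -1.0]]
ft_force: [0.0, 0.5, 0.3]
opening: 0.006
grasp_force: 0.0
time: 4.0
ee_pos: [0.5714, 0.2263, 0.072]
tcp_rot: [[-0.981, -0.195, -0.0], [-0.195, 0.981, -0.0], [0.0, -0.0, -1.0]]
ft_force: [-0.4, -0.6, 0.4]
opening: 0.004
grasp_force: 0.0
```

```bash
python3 -m jog '[[0,0,0.0125,0],[0,0,0.025,0],[0,0,0.025,0]]' | egrep 'time|pos|force'; python3 -m jog '[[0,0,0.00625,0],[0,0,0.00625,0]]' | egrep 'time|pos|force';  python3 -m jog '[[0,0,0.00625,0],[0,0,0.00625,0]]' | egrep 'time|pos|force'
```

```text
time: 4.38
ee_pos: [0.5713, 0.2263, 0.0699]
ft_force: [-0.5, 0.3, -0.4]
grasp_force: 0.0
time: 4.62
ee_pos: [0.5714, 0.2263, 0.0695]
ft_force: [0.3, -0.3, -0.1]
grasp_force: 0.0
time: 4.88
ee_pos: [0.5714, 0.2263, 0.069]
ft_force: [0.0, 0.5, 0.1]
grasp_force: 0.0
```

```bash
for a in 1; do python3 -m jog '[[0,0,0.005,0],[0,0,0.005,0]]' | egrep 'time|pos|ft_'; python3 -m jog '[[0,0,0.005,0],[0,0,0.005,0]]' | egrep 'time|pos|ft_';  python3 -m jog '[[0,0,0.005,0],[0,0,0.005,0]]' | egrep 'time|pos|ft_'; done
```

```text
time: 5.12
ee_pos: [0.5714, 0.2263, 0.0686]
ft_force: [-0.8, 0.1, 0.5]
time: 5.38
ee_pos: [0.5714, 0.2263, 0.0683]
ft_force: [-0.6, -0.0, 0.4]
time: 5.62
ee_pos: [0.5713, 0.2263, 0.0678]
ft_force: [-0.3, -0.2, 1.0]
```

```bash
for a in 1; do python3 -m jog '[[0,0,0.005,0],[0,0,0.005,0]]' | egrep 'time|pos|ft_'; python3 -m jog '[[0,0,0.005,0],[0,0,0.005,0]]' | egrep 'time|pos|ft_'; done
```

```text
time: 5.88
ee_pos: [0.5714, 0.2263, 0.0675]
ft_force: [0.5, -0.5, 1.4]
time: 6.12
ee_pos: [0.5714, 0.2263, 0.0672]
ft_force: [-0.3, 0.6, 2.8]
```

```bash
python3 -m jog '[[0,0,0.003,0],[0,0,0.003,0]]' | egrep 'time|pos|ft_'
```

```text
time: 6.38
ee_pos: [0.5714, 0.2263, 0.0669]
ft_force: [-0.7, -0.6, 3.8]
```

```bash
python3 -m jog '[[0,0,0.004,0],[0,0,0.004,0]]' | egrep 'time|pos|ft_'
```

```text
time: 6.62
ee_pos: [0.5713, 0.2263, 0.0666]
ft_force: [-1.3, -0.9, 4.2]
```

```bash
python3 -m jog '[[0,0,0.003,0],[0,0,0.003,0]]' | egrep 'time|pos|ft_'
```

```text
time: 6.88
ee_pos: [0.5714, 0.2263, 0.0664]
ft_force: [-1.9, 0.3, 4.4]
```

```bash
python3 -m jog '[[0,0,0.005,0],[0,0,0.005,0]]' | egrep 'pos|ft_'; python3 -m jog '[[0,0,0.005,0],[0,0,0.005,0]]' | egrep 'pos|ft_'
```

```text
ee_pos: [0.5713, 0.2263, 0.0661]
ft_force: [-2.3, -0.1, 7.0]
ee_pos: [0.5713, 0.2263, 0.0657]
ft_force: [-1.1, -0.7, 7.1]
```

```bash
python3 -m jog '[[0,0,0.005,0],[0,0,0.01,0]]' | egrep 'pos|ft_'; python3 -m jog '[[0,0,0.005,0],[0,0,0.01,0]]' | egrep 'pos|ft_'
```

```text
ee_pos: [0.5712, 0.2263, 0.0651]
ft_force: [-2.5, -0.1, 6.6]
ee_pos: [0.5712, 0.2262, 0.0641]
ft_force: [-1.7, 0.6, 5.2]
```

Past the peak, so this hasp is good. I go on down to the throw.

```bash
python3 -m jog '[[0,0,0.01,0],[0,0,0.02,0]]' | egrep 'pos|ft_'; python3 -m jog '[[0,0,0.005,0],[0,0,0.01,0],[0,0,0.01,0]]' | egrep 'time|pos|ft_'
```

```text
ee_pos: [0.5717, 0.2263, 0.0619]
ft_force: [-0.8, 0.7, 0.3]
time: 8.5
ee_pos: [0.5715, 0.2263, 0.0613]
ft_force: [-1.0, 0.8, -0.8]
```

```bash
python3 -m jog '[[0,0,0.005,0],[0,0,0.01,0],[0,0,0.01,0]]' | egrep 'time|pos|ft_'
```

```text
time: 8.88
ee_pos: [0.5714, 0.2263, 0.0606]
ft_force: [0.2, 0.4, 0.6]
```

```bash
python3 -m jog '[[0,0,-0.3,0],[0,0,-0.5,0],[0.3,-0.5,-0.5,0],[0.3,-1,-0.5,0]]' >/dev/null; python3 -m jog '[[0.2,-0.5,0,0],[0.3,-1,0,0],[0.3,-1,0,0]]'|egrep 'time|pos|ft_'; python3 -m jog '[[0,-0.5,0,0.35],[0,-0.53,0,0.74],[0,-0.53,0,0.74],[0,-0.53,0,0.74]]'|egrep 'time|pos|ft_'
python3 - <<'E'
from h import *
go([.565,.0185,.071],170.1)
f=viewer.grab_frame("scene"); g=viewer.grab_frame("top"); print(proj(f,[.565,.0185,.054]),proj(f,[.5645,-.177,.054]))
a=f["img"][165:225,240:340,::-1]; b=f["img"][125:185,290:390,::-1]; r=lambda i:cv2.resize(i,None,fx=4,fy=4,interpolation=cv2.INTER_CUBIC)
cv2.imwrite("pics/s2.png",np.hstack([r(a),r(b)]))
E
```

```text
time: 9.75
ee_pos: [0.5556, 0.0553, 0.101]
ft_force: [0.1, -0.1, 0.3]
time: 10.25
ee_pos: [0.5638, 0.0201, 0.1008]
ft_force: [-0.6, 0.1, 0.1]
pos [0.5638 0.0201 0.1008] need shift [-0.018 -0.017  0.372] turn 0.008 F [-0.57  0.07  0.14]
[293.47439754 185.21243771] [346.37200598 144.39693497]
```

View pics/s2.png

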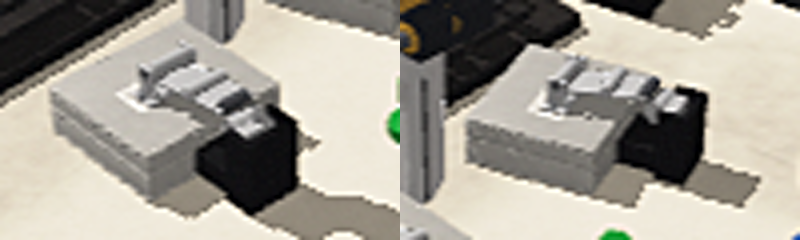

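The middle ridge is at crop (212,80), pixel (293,185), and the right one at about (345.5,144.5). Both match the predictions. I descend on the middle one.

```bash
python3 -m jog '[[-0.01,-0.01,0.2,0],[-0.01,-0.01,0.35,0],[-0.01,-0.01,0.37,0],[-0.01,-0.01,0.37,0]]'|egrep 'pos|ft_'; python3 -m jog '[[0,0,0.0125,0],[0,0,0.02,0],[0,0,0.02,0]]' | egrep 'time|pos|ft_'
```

```text
ee_pos: [0.5642, 0.0175, 0.0707]
ft_force: [0.7, -0.0, 1.0]
time: 11.22
ee_pos: [0.5646, 0.0175, 0.0696]
ft_force: [0.5, 0.1, -0.3]
```

```bash
python3 -m jog '[[0,0,0.01,0],[0,0,0.015,0],[0,0,0.015,0]]'|egrep 'pos|ft_'; python3 -m jog '[[0,0,0.005,0],[0,0,0.005,0]]' | egrep 'time|pos|ft_'; python3 -m jog '[[0,0,0.005,0],[0,0,0.005,0]]' | egrep 'time|pos|ft_'
```

```text
ee_pos: [0.5645, 0.0175, 0.0683]
ft_force: [0.2, 0.5, -0.4]
time: 11.85
ee_pos: [0.5644, 0.0175, 0.0678]
ft_force: [0.4, 0.9, 0.4]
time: 12.1
ee_pos: [0.5644, 0.0175, 0.0675]
ft_force: [-0.2, 0.8, 0.8]
```

```bash
python3 -m jog '[[0,0,0.003,0],[0,0,0.003,0]]'|egrep 'pos|ft_'; python3 -m jog '[[0,0,0.002,0],[0,0,0.002,0]]' | egrep 'time|pos|ft_'
```

```text
ee_pos: [0.5644, 0.0175, 0.0673]
ft_force: [-1.1, 0.1, 2.6]
time: 12.6
ee_pos: [0.5644, 0.0175, 0.0671]
ft_force: [-0.9, -0.7, 2.7]
```

```bash
python3 -m jog '[[0,0,0.003,0],[0,0,0.003,0]]'|egrep 'pos|ft_'; python3 -m jog '[[0,0,0.002,0],[0,0,0.002,0]]' | egrep 'time|pos|ft_'
```

```text
ee_pos: [0.5644, 0.0175, 0.0669]
ft_force: [-0.8, 0.3, 4.3]
time: 13.1
ee_pos: [0.5644, 0.0175, 0.0667]
ft_force: [-2.4, 0.6, 4.5]
```

```bash
python3 -m jog '[[0,0,0.004,0],[0,0,0.004,0]]'|egrep 'pos|ft_'
```

```text
ee_pos: [0.5644, 0.0175, 0.0664]
ft_force: [-0.8, -0.8, 4.5]
```

Gentle slope, so this one is good as well.

```bash
python3 -m jog '[[0,0,0.005,0],[0,0,0.005,0]]' | egrep 'pos|ft_'; python3 -m jog '[[0,0,0.005,0],[0,0,0.005,0]]' | egrep 'pos|ft_'
```

```text
ee_pos: [0.5643, 0.0175, 0.066]
ft_force: [-1.5, 0.7, 4.5]
ee_pos: [0.5643, 0.0175, 0.0657]
ft_force: [-2.7, 0.5, 6.3]
```

```bash
python3 -m jog '[[0,0,0.005,0],[0,0,0.01,0]]' | egrep 'pos|ft_'; python3 -m jog '[[0,0,0.005,0],[0,0,0.01,0]]' | egrep 'pos|ft_'
```

```text
ee_pos: [0.5642, 0.0176, 0.0649]
ft_force: [-1.9, 0.4, 6.1]
ee_pos: [0.5642, 0.0175, 0.0639]
ft_force: [-2.8, 0.9, 3.3]
```

```bash
python3 -m jog '[[0,0,0.01,0],[0,0,0.02,0]]' | egrep 'pos|ft_'; python3 -m jog '[[0,0,0.005,0],[0,0,0.01,0],[0,0,0.01,0]]' | egrep 'time|pos|ft_'; python3 -m jog '[[0,0,0.005,0],[0,0,0.01,0],[0,0,0.01,0]]' | egrep 'time|pos|ft_'
python3 - <<'E'
from h import *
go([.565,-.177,.1],193.4)
E
```

```text
ee_pos: [0.5649, 0.0173, 0.062]
ft_force: [0.4, -0.3, -0.1]
time: 14.98
ee_pos: [0.5645, 0.0174, 0.0614]
ft_force: [0.0, 1.3, 1.0]
time: 15.35
ee_pos: [0.5644, 0.0175, 0.0607]
ft_force: [0.4, 1.2, -0.4]
pos [0.5644 0.0175 0.0607] need shift [-0.428 -2.393 -0.491] turn -0.815 F [ 0.42  1.21 -0.35]
```

The middle hasp is shut. The right one must be the stiff one.

```bash
python3 -m jog '[[0,0,-0.3,0],[0,0,-0.49,0],[-0.2,-0.5,-0.49,0],[-0.43,-1,-0.49,0]]' >/dev/null; python3 -m jog '[[0,-0.5,0,0],[0,-1,0,0]]'|egrep 'time|pos|ft_'; python3 -m jog '[[0,-0.39,0,-0.35],[0,-0.39,0,-0.7],[0,-0.39,0,-0.81],[0,-0.39,0,-0.81],[0,-0.39,0,-0.81]]'|egrep 'time|pos|ft_'
python3 - <<'E'
from h import *
go([.565,-.177,.071],193.4)
E
```

```text
time: 16.1
ee_pos: [0.5706, -0.1474, 0.1002]
ft_force: [0.3, -0.0, 0.5]
time: 16.73
ee_pos: [0.5653, -0.1767, 0.1001]
ft_force: [0.6, -1.3, -0.3]
pos [ 0.5653 -0.1767  0.1001] need shift [ 0.004 -0.003  0.363] turn -0.007 F [ 0.56 -1.34 -0.31]
```

```bash
python3 -m jog '[[0,0,0.2,0],[0,0,0.34,0],[0,0,0.36,0],[0,0,0.36,0]]'|egrep 'pos|ft_'; python3 -m jog '[[0,0,0.0125,0],[0,0,0.02,0],[0,0,0.02,0]]' | egrep 'time|pos|ft_'; python3 -m jog '[[0,0,0.007,0],[0,0,0.01,0],[0,0,0.01,0]]'|egrep 'pos|ft_'
```

```text
ee_pos: [0.5651, -0.1767, 0.0707]
ft_force: [-0.7, -0.8, 0.2]
time: 17.6
ee_pos: [0.5653, -0.1768, 0.0697]
ft_force: [0.6, 0.5, 0.5]
ee_pos: [0.5653, -0.1768, 0.0687]
ft_force: [0.3, 0.1, 0.0]
```

```bash
python3 -m jog '[[0,0,0.005,0],[0,0,0.005,0]]' | egrep 'time|pos|ft_'; python3 -m jog '[[0,0,0.004,0],[0,0,0.004,0]]' | egrep 'time|pos|ft_'
```

```text
time: 18.23
ee_pos: [0.5653, -0.1768, 0.0684]
ft_force: [-0.5, 0.7, 0.4]
time: 18.48
ee_pos: [0.5652, -0.1768, 0.068]
ft_force: [-0.6, -0.1, 1.3]
```

```bash
python3 -m jog '[[0,0,0.003,0],[0,0,0.003,0]]' | egrep 'time|pos|ft_'; python3 -m jog '[[0,0,0.002,0],[0,0,0.002,0]]' | egrep 'time|pos|ft_'
```

```text
time: 18.73
ee_pos: [0.5652, -0.1768, 0.0677]
ft_force: [-0.9, -0.6, 1.1]
time: 18.98
ee_pos: [0.5652, -0.1768, 0.0676]
ft_force: [-0.4, -0.7, 0.4]
```

```bash
python3 -m jog '[[0,0,0.002,0],[0,0,0.002,0]]' | egrep 'time|pos|ft_'
```

```text
time: 19.23
ee_pos: [0.5652, -0.1768, 0.0675]
ft_force: [0.1, 0.3, 1.0]
```

```bash
python3 -m jog '[[0,0,0.002,0],[0,0,0.002,0]]' | egrep 'time|pos|ft_'
```

```text
time: 19.48
ee_pos: [0.5652, -0.1768, 0.0674]
ft_force: [-1.1, -0.2, 2.1]
```

```bash
python3 -m jog '[[0,0,0.003,0],[0,0,0.003,0]]' | egrep 'time|pos|ft_'
```

```text
time: 19.73
ee_pos: [0.5652, -0.1768, 0.0671]
ft_force: [-0.4, -0.4, 2.9]
```

```bash
python3 -m jog '[[0,0,0.003,0],[0,0,0.003,0]]' | egrep 'time|pos|ft_'
```

```text
time: 19.98
ee_pos: [0.5653, -0.1768, 0.067]
ft_force: [-1.1, 0.2, 3.6]
```

```bash
python3 -m jog '[[0,0,0.004,0],[0,0,0.004,0]]' | egrep 'time|pos|ft_'
```

```text
time: 20.23
ee_pos: [0.5652, -0.1769, 0.0667]
ft_force: [-2.4, -0.5, 6.1]
```

```bash
python3 -m jog '[[0,0,0.003,0],[0,0,0.003,0]]' | egrep 'time|pos|ft_'
```

```text
time: 20.48
ee_pos: [0.5652, -0.1769, 0.0666]
ft_force: [-1.4, -0.1, 7.2]
```

```bash
python3 -m jog '[[0,0,0.003,0],[0,0,0.003,0]]' | egrep 'time|pos|ft_'
```

```text
time: 20.72
ee_pos: [0.5652, -0.1768, 0.0665]
ft_force: [-2.7, 0.7, 7.1]
```

```bash
python3 -m jog '[[0,0,0.003,0],[0,0,0.003,0]]' | egrep 'time|pos|ft_'
```

```text
time: 20.98
ee_pos: [0.5652, -0.1769, 0.0664]
ft_force: [-2.5, 0.6, 8.2]
```

```bash
python3 -m jog '[[0,0,0.003,0],[0,0,0.003,0]]' | egrep 'time|pos|ft_'
```

```text
time: 21.22
ee_pos: [0.5652, -0.1769, 0.0662]
ft_force: [-3.2, -0.4, 9.9]
```

```bash
python3 -m jog '[[0,0,0.003,0],[0,0,0.003,0]]' | egrep 'time|pos|ft_'
```

```text
time: 21.48
ee_pos: [0.5652, -0.1769, 0.0661]
ft_force: [-3.0, 0.5, 10.4]
```

```bash
python3 -m jog '[[0,0,0.003,0],[0,0,0.003,0]]' | egrep 'time|pos|ft_'
```

```text
time: 21.72
ee_pos: [0.5652, -0.1769, 0.0659]
ft_force: [-3.5, 0.2, 11.5]
```

The right hasp still holds at about 12 N, so it is the stiff one. I back off straight up and turn to the marker.

```bash
python3 -m jog '[[0,0,-0.01,0],[0,0,-0.1,0],[0,0,-0.5,0],[0,0,-0.9,0],[0,0,-0.9,0]]' 0.42 10 | egrep 'time|pos|ft_'; python3 - <<'E'
from h import *
go([.430,-.0525,.13])
f=viewer.grab_frame("scene");im=f["img"]; hsv=cv2.cvtColor(im,cv2.COLOR_RGB2HSV)
print(proj(f,[.430,-.0525,.0295]),proj(f,[.430,-.0525,.0]))
a=im[180:230,330:410,::-1]; b=im[125:175,290:370,::-1]; r=lambda i:cv2.resize(i,None,fx=5,fy=5,interpolation=cv2.INTER_CUBIC)
cv2.imwrite("pics/s3.png",np.hstack([r(a),r(b)]))
E
```

```text
time: 22.35
ee_pos: [0.5673, -0.1771, 0.1393]
ft_force: [0.1, -0.1, 0.5]
pos [ 0.5673 -0.1771  0.1393] need shift [1.314 1.909 0.106] turn 0 F [ 0.09 -0.09  0.5 ]
[366.65256004 201.8319907 ] [365.65822741 212.71603037]
```

View pics/s3.png

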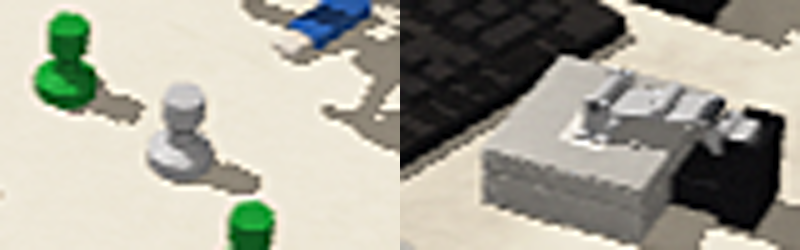

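The knob is at crop (183,105), pixel (366.6,201), against a predicted (366.7,201.8), and the right hasp looks open again. I move over the marker.

```bash
python3 -m jog '[[0.33,0.48,0,0],[0.66,0.96,0,0]]' >/dev/null; python3 -m jog '[[0.33,0.48,0,0],[0.65,0.95,0.3,0],[0.65,0.95,0.6,0],[0.65,0.95,0.6,0],[0.65,0.95,0.6,0]]'|egrep 'time|pos|ft_|open'; python3 - <<'E'
from h import *
go([.430,-.0525,.0255])
E
```

```text
time: 23.28
ee_pos: [0.4286, -0.0523, 0.089]
ft_force: [0.3, 0.6, -0.3]
opening: 0.421
pos [ 0.4286 -0.0523  0.089 ] need shift [-0.017 -0.006  0.794] turn 0 F [ 0.27  0.65 -0.26]
```

```bash
python3 -m jog '[[-0.015,-0.005,0.4,0],[-0.015,-0.005,0.7,0],[-0.015,-0.005,0.79,0],[-0.015,-0.005,0.79,0],[-0.015,-0.005,0.79,0]]'|egrep 'time|pos|ft_|open'; python3 -m jog '[[0,0,0,0],[0,0,0,0],[0,0,0,0],[0,0,0,0],[0,0,0,0],[0,0,0,0]]' 0 12|egrep 'time|pos|force|open'
```

```text
time: 23.9
ee_pos: [0.4303, -0.0527, 0.0265]
ft_force: [0.2, 0.4, -0.1]
opening: 0.419
time: 24.65
ee_pos: [0.4297, -0.0522, 0.026]
ft_force: [0.4, -1.0, 2.9]
opening: 0.188
grasp_force: 12.0
```

```bash
python3 -m jog '[[0,0,-0.3,0],[0,0,-0.7,0],[0,0,-1,0],[0,0,-1,0],[0,0,-1,0]]'|egrep 'time|pos|force|open'; python3 - <<'E'
from h import *
print(boxpt("R",.025)); go([*boxpt("R",.025),.106],193.4)
E
```

```text
time: 25.28
ee_pos: [0.4289, -0.0523, 0.1052]
ft_force: [0.5, 0.2, -0.9]
opening: 0.184
grasp_force: 12.0
[ 0.6233194 -0.1632063]
pos [ 0.4289 -0.0523  0.1052] need shift [-2.048 -1.905 -0.012] turn -0.006 F [ 0.52  0.21 -0.89]
```

```bash
python3 -m jog '[[-0.3,-0.3,0,0],[-0.65,-0.6,0,0],[-1,-0.95,0,0]]' >/dev/null; python3 -m jog '[[-0.3,-0.3,0,0],[-0.65,-0.6,0,0],[-1,-0.93,0,0],[-1,-0.93,0,0],[-1,-0.93,0,0]]'|egrep 'time|pos|force|open'; python3 - <<'E'
from h import *
go([*boxpt("R",.025),.062],193.4)
f=viewer.grab_frame("scene")
cv2.imwrite("pics/s4.png",cv2.resize(f["img"][95:195,270:400,::-1],None,fx=5,fy=5,interpolation=cv2.INTER_CUBIC))
E
```

```text
time: 26.28
ee_pos: [0.6181, -0.161, 0.1041]
ft_force: [-0.2, 0.8, -0.6]
opening: 0.185
grasp_force: 12.0
pos [ 0.6181 -0.161   0.1041] need shift [-0.059 -0.043  0.526] turn -0.004 F [-0.18  0.81 -0.56]
```

View pics/s4.png

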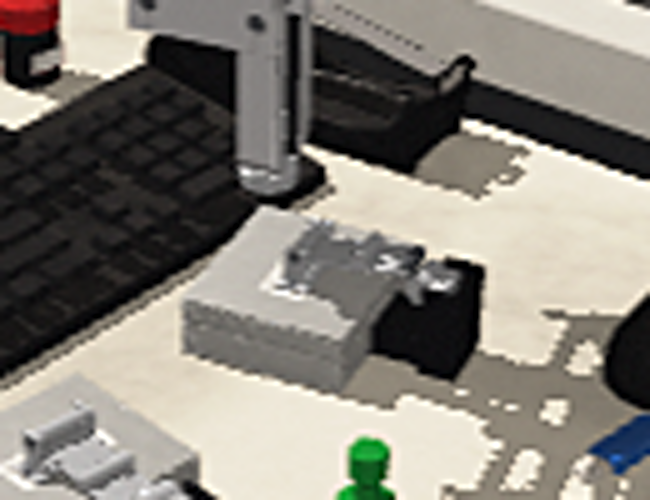

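The marker hangs upright with its foot at crop (270,180), above and behind the right hasp. I lower it.

```bash
python3 -m jog '[[-0.05,-0.04,0.2,0],[-0.05,-0.04,0.4,0],[-0.05,-0.04,0.5,0],[-0.05,-0.04,0.5,0],[-0.05,-0.04,0.5,0]]'|egrep 'time|pos|force'; python3 -m jog '[[0,0,0.015,0],[0,0,0.03,0],[0,0,0.03,0]]'|egrep 'time|pos|force'
```

```text
time: 26.95
ee_pos: [0.6246, -0.164, 0.0661]
ft_force: [0.1, -0.1, 0.2]
grasp_force: 12.0
time: 27.32
ee_pos: [0.6243, -0.1641, 0.0635]
ft_force: [0.0, 0.1, -0.5]
grasp_force: 12.0
```

```bash
python3 -m jog '[[0,0,0.015,0],[0,0,0.03,0],[0,0,0.03,0]]'|egrep 'time|pos|force'; python3 -m jog '[[0,0,0.01,0],[0,0,0.02,0],[0,0,0.02,0]]'|egrep 'time|pos|force'
```

```text
time: 27.7
ee_pos: [0.6242, -0.1641, 0.0609]
ft_force: [-0.1, -0.2, -0.3]
grasp_force: 12.0
time: 28.08
ee_pos: [0.6243, -0.1641, 0.0594]
ft_force: [0.9, -1.1, -1.2]
grasp_force: 12.0
```

```bash
python3 -m jog '[[0,0,0.006,0],[0,0,0.012,0],[0,0,0.012,0]]'|egrep 'time|pos|force'
```

```text
time: 28.45
ee_pos: [0.6243, -0.1641, 0.0584]
ft_force: [0.2, -0.1, -0.5]
grasp_force: 12.0
```

```bash
python3 -m jog '[[0,0,0.006,0],[0,0,0.006,0],[0,0,0.006,0]]'|egrep 'time|pos|force';python3 -m jog '[[0,0,0.006,0],[0,0,0.006,0],[0,0,0.006,0]]'|egrep 'time|pos|force'
```

```text
time: 28.82
ee_pos: [0.6243, -0.1641, 0.058]
ft_force: [-0.4, 0.0, -0.3]
grasp_force: 12.0
time: 29.2
ee_pos: [0.6244, -0.1641, 0.0577]
ft_force: [0.1, -0.4, 0.6]
grasp_force: 12.0
```

```bash
python3 -m jog '[[0,0,0.006,0],[0,0,0.006,0],[0,0,0.006,0]]'|egrep 'time|pos|force';python3 -m jog '[[0,0,0.006,0],[0,0,0.006,0],[0,0,0.006,0]]'|egrep 'time|pos|force'
```

```text
time: 29.58
ee_pos: [0.6247, -0.1642, 0.0575]
ft_force: [-0.1, -0.5, 4.5]
grasp_force: 12.0
time: 29.95
ee_pos: [0.6248, -0.1646, 0.0572]
ft_force: [0.2, -0.9, 6.0]
grasp_force: 12.0
```

The marker is seated on the lid. I release it and retreat straight up.

```bash
python3 -m jog '[[0,0,-0.005,0],[0,0,-0.005,0],[0,0,-0.005,0],[0,0,-0.005,0],[0,0,-0.005,0]]' 0.45|egrep 'time|pos|force|open'; python3 -m jog '[[0,0,-0.1,0],[0,0,-0.3,0],[0,0,-0.7,0],[0,0,-1,0],[0,0,-1,0]]'|egrep 'time|pos|force'; python3 - <<'E'
from h import *
f=viewer.grab_frame("scene"); print(proj(f,[.6245,-.1643,.032]),proj(f,[.6245,-.1643,.0615]))
g=f["img"][100:310,130:410,::-1]
cv2.imwrite("pics/s5.png",cv2.resize(g,None,fx=2.8,fy=2.8,interpolation=cv2.INTER_CUBIC))
E
```

```text
time: 30.58
ee_pos: [0.6243, -0.1641, 0.0569]
ft_force: [-0.6, 0.4, 0.1]
opening: 0.45
grasp_force: 0.0
time: 31.2
ee_pos: [0.6262, -0.1642, 0.14]
ft_force: [0.1, 0.3, -0.5]
grasp_force: 0.0
[322.09733898 146.32653032] [322.25191836 135.69403964]
```

View pics/s5.png

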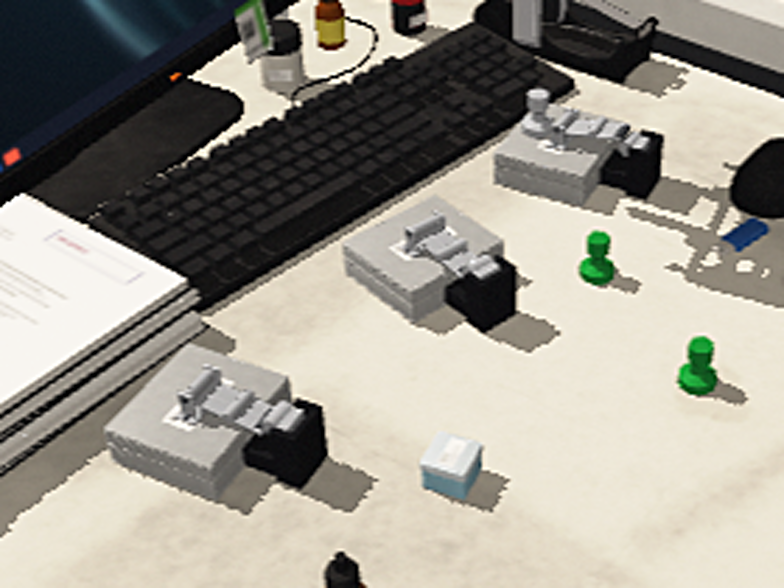

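The picture shows the marker upright on the right box's lid, with its knob at crop (538,100), pixel (322,136), as predicted. The left and middle hasps are down, the right one is up and nothing is being touched.

```bash
python3 -c "
from bench import robot
print(robot.job_done())"
```

```text
the job is handed in; nothing more can be done
None
```

I clicked the left and middle hasps shut. The right one still held at about 12 N, so I let it spring back open, stood the steel marker upright on that box's lid behind the hasp, and handed the job in at about 31 s (no verdict was returned).

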